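Fetch the paperweight from behind the bottles

ROBOT

A 6-joint arm with a two-finger parallel gripper is mounted at the origin on the work surface. World frame = base frame: x ahead of the robot, y to its left, z up, the work surface at z = 0. Lengths are in m, angles in rad, forces in N, time in s.
With the tool pointing down it reaches from about 0.25 to 0.775 m from the base axis. Payload 4 kg.
Tool frame: the origin (TCP) lies between the finger pads; the fingertips stand 14 mm ahead of it and the grasp point (between the pads) lies 5 mm behind it (tip_reach is the distance from the TCP to the fingertips, in m); z points along the fingers, y is the line along which they close (so a half turn about z gives the same grasp; the last joint's range is limited). The gripper opens to 94 mm and grips with 3 to 60 N. Pads are 16 mm wide; open, the fingers measure 119 mm over their backs; the gripper's body (75 mm by 177 mm) begins 78 mm behind the grasp point.
Start: joints at [-1.286, 0.087, 1.371, -0, 1.684, -0.103], TCP at [0.208, -0.509, 0.22] pointing down, gripper open.
Joint ranges: [-3.1, 3.1], [-0.76, 2.03], [0.27, 2.55], [-1.08, 4.22], [0.17, 2.65], [-2.57, 2.57]. Speed limits (rad/s): [2.79, 2.79, 3.14, 3.14, 3.14, 3.14].

INTERFACE

Orientations are given as [roll, pitch, yaw] about the fixed x, y, z axes, in that order (R = Rz(yaw) Ry(pitch) Rx(roll)).
In Python, from bench import * gives the robot as it stands. The module is installed in compiled form; this text tells all that it offers.
- The arm moves only by the tool servo_tool, never from a script. Its argument "targets" is a list of rows, each a list of 4 numbers: the shift along the tool's x, y, z in cm, then the turn about the tool's z in degrees. A call has 1 to 8 rows; each row is the pose to reach, as a shift and turn from the pose commanded when the call began, along the tool's axes at that moment; what a row does not reach only later rows make up. A row lasts 1/8 s, in which the tool goes at most 62.5 mm and 10.7 degrees, less where a joint would pass 70% of its speed; a pose out of reach is approached as far as the arm can. A call with a gripper value outside its range is refused whole. "claw" is the closure in counts, from 0 (fully open) to 255 (shut), set as the call begins (left out, the last holds). The fingers move at their own pace and stop on an object; the grip force is fixed at half the most. Time passes only in rows, so rows that repeat a pose let the fingers close. It gives the time, the measured TCP pose, the force, the opening and the grip force at its end, in the units of the state.
- get_obs(): the state, without advancing time (a new reading comes with each control period).
- snapshot(name): name is "scene" or "top" or "wrist"; returns the picture (420x560x3 uint8, blue, green, red); there is no depth.
- camera_model(name): a dict with "camera_matrix" (3x3 intrinsics, pixels), "k1" (the pictures are not rectified: a ray, as slopes to the right and down, at radius r is drawn at 1 + k1 r^2 times it, then the intrinsics apply), "camera_from_world" (4x4, takes a point from world to camera coordinates). Camera axes: x right, y up, looking along -z (the intrinsics and any distortion apply to the point x, -y, -z); pixel columns grow to the right and rows downward; lengths in m; the calibration is good to about 2 mm. A picture is of the moment at which its call begins: read the wrist's pose just before it. camera_model takes no time and is no camera call; for the wrist camera it gives the pose at the moment of the call.
- close_job(): hands the job in; it is judged then, once.
The state is a dict: "time": time; "joint_positions": joint angles; "qvel": joint speeds; "joint_torque": joint torques, N m; "tool_pos": TCP position; "ee_rot": TCP orientation; "wrist_force": force on the tool from outside, world axes, zero at the start; "wrist_torque": the same for the moment, N m; "width": finger opening in m; "finger_force": force on a finger pad.
Only numpy, scipy, OpenCV 4.12 (cv2) and the standard library are available. Lean on these libraries where they do the work, as an engineer would, in place of code of your own. Each camera call takes 0.05 s, during which the arm holds its last target. There are 200 camera calls.

TASK

The steel paperweight at the back of the wooden supply tray is hemmed in by three tall containers (glue bottle, spray can, square ink bottle): first stand all three upright on the sheet of scrap card, then set the paperweight down gently, flat on the middle of the square print to hold it while the mount dries. Then put every container back upright where it stood in the tray, the one that was in front again in front and so on. Leave the glue stick and the craft knife where they are.

Things in the scene. Friction and masses are not known exactly. Their poses are not given: they have to be found in the camera images.
- glue_bottle: Loose round white glue bottle, 53 mm diameter to 98 mm height, then a sloping shoulder to 115 mm, a grey collar 27 mm wide and a tapering grey nozzle up to 146 mm; about 0.2 kg. Origin: centre of its underside, z up.
- spray_can: Loose round grey metal spray can with a black cap, 52 mm diameter, 142 mm high (straight sides to 138 mm); about 0.3 kg. Origin: centre of its underside, z up.
- ink_bottle: Loose square amber glass ink bottle with a round black screw cap: body 50 x 50 mm and 96 mm high, neck 28 mm wide up to 106 mm, cap 37 mm diameter up to 132 mm; about 0.28 kg. Origin: centre of its underside, z up, x and y square to its faces (within about 9 degrees of the tray's axes at the start).
- paperweight: Loose round steel slug, 50 mm diameter, 42 mm high (straight sides to 36 mm, bevelled top edge), 0.6 kg. Origin: centre of its underside, z up. At the middle of the tray's back, one container 60 mm in front of it and one 64 mm to each side (between centres), too close for fingers until they are gone; the back wall is 9 mm behind it, so grip it along the tray's y.
- tray: Fixed open wooden tray, 190 mm (its x) by 230 mm (its y), walls 6 mm thick and 24 mm high, inner floor 6 mm above the table. Origin: centre of its underside on the table; x points to its back, away from the robot. The three containers, the paperweight and the glue stick stand on its floor; which container stands in which place changes.
- scrap_card: Fixed sheet of brown scrap card lying on the table, 297 mm (its x) by 210 mm (its y), 2 mm thick, empty at the start: the side area for the three containers. Origin: centre of its underside.
- square_print: Fixed square photo print on mounting card with a white border, 90 x 90 mm, 2 mm thick, lying on the black cutting mat (300 x 220 x 3 mm): where the paperweight goes. Origin: centre of its underside, 3 mm above the table, so its top face is at 5 mm.
- oblong_print: Fixed oblong photo print on the same mat, 90 x 140 mm, 2 mm thick; not the one to weigh down. Origin: centre of its underside.
- glue_stick: Loose upright glue stick with a red cap, 27 mm diameter, 92 mm high, in the front left (+y) corner of the tray: leave it alone. Origin: centre of its underside.
- craft_knife: Loose flat craft knife with a clear blade cap, about 126 mm long (along its y, from -50 to +76 mm), 9 mm wide, 7 mm high, lying on the mat between the two prints: leave it alone. Origin: underside, in the middle of its handle.
Mind the look-alikes: they are no part of the job. What is shaped like the glue_bottle but turquoise or yellow is not meant.

How it is judged:
By the outcome, as a careful person would: the job done as asked, in the order asked, and still so for the second after the job is handed in, with the robot touching nothing.
It also fails if it takes over 144 s, if anything falls off the work surface, if the arm or the gripper's body presses on something with over 40 N, if the wrist force passes 120 N, or if a joint passes its speed limit or range.

## Working session

There is one attempt and no reset: what is moved stays moved. The work goes in short steps, Python scripts to look and compute and a tool call to move; the robot and the scene stay as the last step left them, time stands still between calls to the robot, and variables do not carry over. Pictures are saved under pics/ and viewed, at most 14 in all, crops included, and the job is handed in when it is done.

Besides the shell and the picture viewer there is one more tool, called after ">>>" as name(argument=value, ...) on one line, values as JSON. servo_tool: Moves the arm, as the interface text tells. Its arguments: {"type":"object","properties":{"targets":{"type":"array"},"claw":{"type":"number"}},"required":["targets"]}

```bash
mkdir -p pics; python3 - <<'E'
from bench import *
import cv2,json
o=get_obs();print({k:o[k] for k in('time','tool_pos','ee_rot','width','wrist_force')})
for n in("scene","top"):
    cv2.imwrite(f"pics/{n}0.png",snapshot(n));m=camera_model(n);print(n,m)
E
```

```text
{'time': 0.0, 'tool_pos': array([ 0.20781952, -0.50867521,  0.21830999]), 'ee_rot': array([-3.13938765e+00, -2.19800750e-04,  3.87782784e-01]), 'width': 0.09402048365747862, 'wrist_force': array([-0.82761634, -0.78304164, -0.83328658])}
scene {'camera_matrix': array([[454.53511737,   0.        , 280.11387814],
       [  0.        , 454.53511737, 205.99583205],
       [  0.        ,   0.        ,   1.        ]]), 'k1': 0.03271433612306467, 'camera_from_world': array([[-0.62510556,  0.78022721, -0.0221031 ,  0.39053768],
       [-0.44564281, -0.33350701,  0.83076805,  0.22723414],
       [ 0.6408163 ,  0.52916781,  0.55617974, -1.46947637],
       [ 0.        ,  0.        ,  0.        ,  1.        ]])}
top {'camera_matrix': array([[484.42693409,   0.        , 288.55439382],
       [  0.        , 484.42693409, 207.92601026],
       [  0.        ,   0.        ,   1.        ]]), 'k1': -0.06186014665527094, 'camera_from_world': array([[ 0.00693141, -0.99994714,  0.00759467, -0.00665456],
       [ 0.99629229,  0.00755698,  0.08570042, -0.61086396],
       [-0.08575328,  0.00697248,  0.99629201, -1.22446105],
       [ 0.        ,  0.        ,  0.        ,  1.        ]])}
```

View pics/scene0.png

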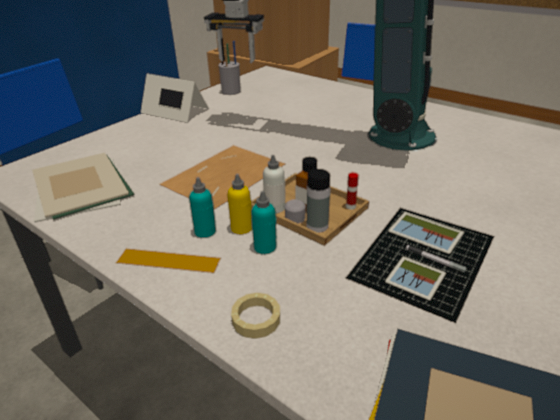

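View pics/top0.png

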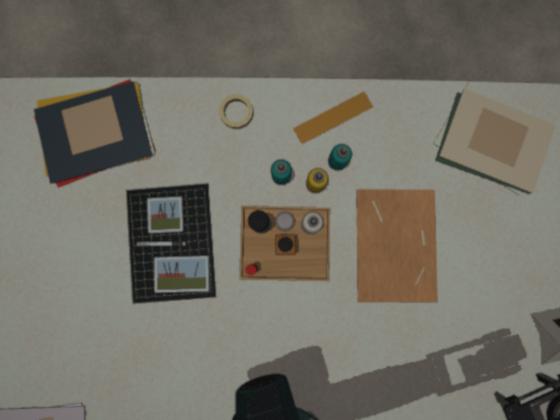

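The scene camera shows the white glue bottle (275,185), spray can (318,200) and ink bottle (310,170) in the tray around the steel paperweight (295,212).

In the top view the tray spans (242–330, 206–280), with spray can left (260,221), glue bottle right (312,223) and ink bottle in front (286,244). The card is at (397,245) and the square print at (165,214).

Glue-bottle candidates are turquoise (282,170) and (341,155), yellow (317,179) and white (312,223). The white one fits, since it is white and stands in the tray. I'll confirm that in a crop.

```bash
cat >h.py <<'E'
import numpy as np,cv2
from bench import *
def ray(m,uv):
    K=m["camera_matrix"];d=cv2.undistortPoints(np.array([[uv]],float),K,np.array([m["k1"],0,0,0.]))[0,0]
    T=m["camera_from_world"];R=T[:3,:3]
    return -R.T@T[:3,3],R.T@np.array([d[0],-d[1],-1])
def at(m,uv,z):
    c,v=ray(m,uv);return (c+v*(z-c[2])/v[2])[:3]
def proj(m,p):
    q=m["camera_from_world"]@np.append(p,1);x=np.array([q[0],-q[1]])/-q[2]
    K=m["camera_matrix"];x=x*(1+m["k1"]*x@x);return K[:2,:2]@x+K[:2,2]
E
python3 - <<'E'
import cv2
a=cv2.imread("pics/top0.png")[175:310,230:445]
b=cv2.imread("pics/top0.png")[175:310,120:225]
cv2.imwrite("pics/crop1.png",cv2.resize(a[:,:115],None,fx=5,fy=4.4444 if 0 else 4.4,interpolation=2) if 0 else cv2.resize(a[15:,:215],None,fx=3.7,fy=3.7,interpolation=2))
cv2.imwrite("pics/crop2.png",cv2.resize(b,None,fx=4.4,fy=4.4,interpolation=2))
E
```

```text
(no output)
```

View pics/crop1.png

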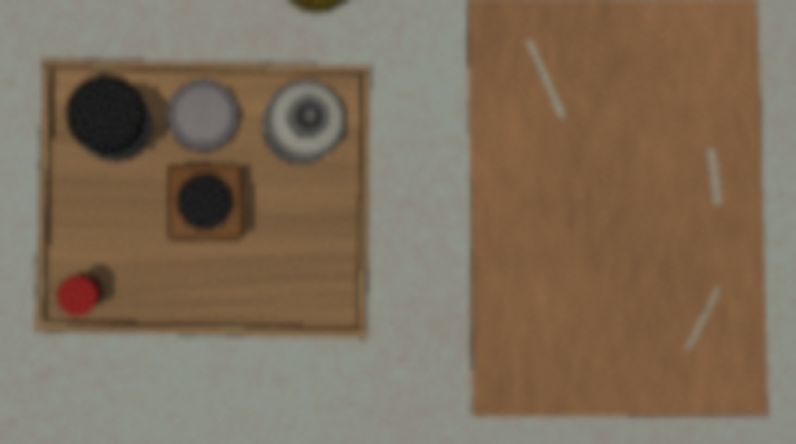

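View pics/crop2.png

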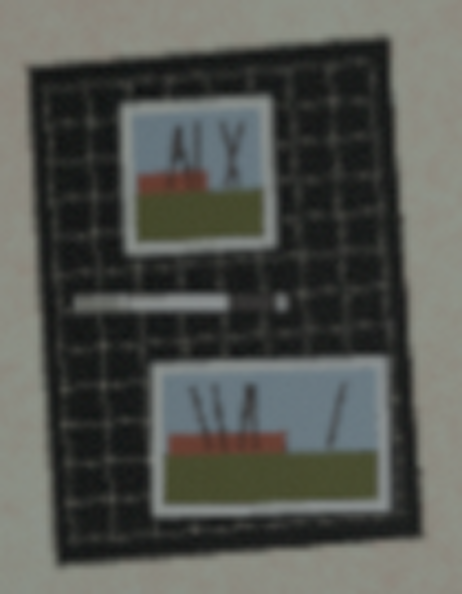

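The crops confirm it. The white bottle, nozzle at crop (309,115), stands in the tray's right back place; the spray can is at (106,116), the paperweight at (204,115) and the ink bottle at (205,201). The second crop shows the square print with corners (121,101), (271,96), (277,245) and (126,254).

```bash
python3 - <<'E'
from h import *
np.set_printoptions(precision=4,suppress=True)
m=camera_model("top")
c1=lambda x,y,z:at(m,((x+.5)/3.7-.5+230,(y+.5)/3.7-.5+190),z)
c2=lambda x,y,z:at(m,((x+.5)/4.4-.5+120,(y+.5)/4.4-.5+175),z)
for n,p in dict(spray=(106,115,.148),pw=(204,115,.046),gluetip=(309,115,.152),gluebody=(306,120,.108),inkcap=(205,201,.138),inkbody=(206,202,.102),stick=(77,294,.098)).items(): print(n,c1(*p)[:2])
T=np.array([c1(*p,.03) for p in((44,60),(371,67),(365,337),(38,330))]);print("tray",T[:,:2],T.mean(0))
C=np.array([c1(*p,.002) for p in((470,0),(757,0),(768,414),(472,414))]);print("card",C[:,:2],C.mean(0))
P=np.array([c2(*p,.005) for p in((121,101),(271,96),(277,245),(126,254))]);print("print",P[:,:2],P.mean(0))
for Q in(T,C,P):
    e=[Q[0]-Q[1],Q[0]-Q[3],Q[3]-Q[2],Q[1]-Q[2]];print([round(float(np.linalg.norm(v)),4) for v in e],np.degrees([np.arctan2(-e[0][0],e[0][1]),np.arctan2(e[1][1],e[1][0])]))
K=np.array([c2(*p,.01) for p in((74,303),(288,302))]);print("knife",K)
o=get_obs();print(o["joint_positions"])
print(camera_model("wrist"))
E
```

```text
spray [0.5701 0.0688]
pw [0.5766 0.0073]
gluetip [ 0.5708 -0.0585]
gluebody [ 0.5701 -0.0592]
inkcap [0.5167 0.0062]
inkbody [0.5165 0.0055]
stick [0.4561 0.0891]
tray [[ 0.615   0.1189]
 [ 0.6119 -0.1088]
 [ 0.4252 -0.1047]
 [ 0.4285  0.1204]] [0.5202 0.0065 0.03  ]
card [[ 0.6629 -0.1823]
 [ 0.6648 -0.3899]
 [ 0.3701 -0.393 ]
 [ 0.37   -0.1826]] [ 0.517 -0.287  0.002]
print [[0.6373 0.3711]
 [0.641  0.2807]
 [0.5518 0.2748]
 [0.5457 0.3652]] [0.5939 0.3229 0.005 ]
[0.2277, 0.1865, 0.2251, 0.1867] [-0.7956 -0.4438]
[0.2075, 0.293, 0.2104, 0.2947] [0.5113 0.059 ]
[0.0905, 0.0919, 0.0906, 0.0894] [2.3119 3.6794]
knife [[0.5162 0.394  0.01  ]
 [0.518  0.2664 0.01  ]]
[-1.2861  0.0879  1.3721  0.      1.6836 -0.1031]
{'camera_matrix': array([[362.2033,   0.    , 280.3447],
       [  0.    , 362.2033, 211.1957],
       [  0.    ,   0.    ,   1.    ]]), 'k1': 0.011190524482521747, 'camera_from_world': array([[ 0.3777, -0.9259, -0.0026, -0.5479],
       [ 0.8861,  0.3622, -0.2893,  0.0296],
       [ 0.2688,  0.107 ,  0.9572, -0.3939],
       [ 0.    ,  0.    ,  0.    ,  1.    ]])}
```

>>> servo_tool(targets=[[4,-3,-0.5,3],[8,-6,-1,6],[12,-9.5,-1.5,9],[16,-12.5,-2,12],[20,-16,-2.5,15],[24,-19,-3,18],[28,-22,-3.5,21],[32,-25,-4,22.8]])

```text
time: 1.1
tool_pos: [0.41, -0.1551, 0.2592]
ee_rot: [-3.142, 0.0, -0.011]
wrist_force: [0.8, -0.5, -0.2]
width: 0.0939
finger_force: 0.0
```

```bash
cat >>h.py <<'E'
def shift(p,yaw=None):
    o=get_obs();R=cv2.Rodrigues(np.zeros(3))[0]
    from scipy.spatial.transform import Rotation as Ro
    R=Ro.from_euler("xyz",o["ee_rot"]).as_matrix()
    s=R.T@(np.array(p)-o["tool_pos"])*100
    y=np.degrees(o["ee_rot"][2]-(o["ee_rot"][2] if yaw is None else yaw))
    print("shift",np.round(s,2),"turn",round(float(y),2),"t",round(o["time"],2),"pos",np.round(o["tool_pos"],4),"rpy",np.round(o["ee_rot"],3),"F",np.round(o["wrist_force"],1),"w",round(o["width"],4),"ff",np.round(o["finger_force"],1))
E
python3 - <<'E'
from h import *
shift([.50,.006,.28],np.radians(-.6))
m=camera_model("top")
for p in((282,168,.12),(341,153,.12),(317,178,.12)):print(at(m,p[:2],p[2])[:2])
E
```

```text
shift [  8.81 -16.21  -2.08] turn -0.06 t 1.1 pos [ 0.41   -0.1551  0.2592] rpy [-3.142  0.    -0.011] F [ 0.8 -0.5 -0.2] w 0.0939 ff 0.0
[0.69909887 0.01486948]
[ 0.7370226  -0.12739389]
[ 0.67550651 -0.06940549]
```

>>> servo_tool(targets=[[2,-4,-0.5,0],[4.4,-8,-1,0],[6.6,-12,-1.5,0],[8.8,-16.2,-2,0],[8.8,-16.2,-2,0],[8.8,-16.2,-2,0]])

```text
time: 1.85
tool_pos: [0.4989, 0.004, 0.2789]
ee_rot: [3.141, 0.001, -0.01]
wrist_force: [0.2, 0.1, 0.0]
width: 0.0938
finger_force: 0.0
```

```bash
python3 - <<'E'
from h import *
m=camera_model("wrist");cv2.imwrite("pics/w1.png",snapshot("wrist"))
import pickle;pickle.dump(m,open("w1.pkl","wb"))
shift([.5165,.0058,.24])
E
```

```text
shift [ 1.77 -0.24  3.9 ] turn 0.0 t 1.9 pos [0.4988 0.0036 0.279 ] rpy [ 3.141e+00  1.000e-03 -1.100e-02] F [1.1 0.3 0.6] w 0.0938 ff 0.0
```

View pics/w1.png

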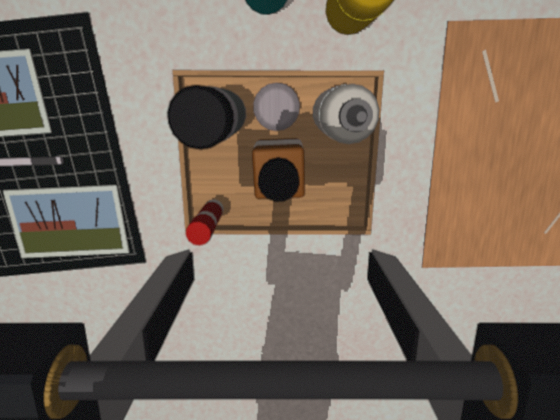

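The wrist view shows the spray cap at (200,116), paperweight top (277,105), glue nozzle (357,117), and ink cap (278,180) with its body's front top edge (254,199)–(303,197).

```bash
python3 - <<'E'
from h import *;import pickle
np.set_printoptions(precision=4,suppress=True)
m=pickle.load(open("w1.pkl","rb"))
for n,p in dict(spray=(200,116,.148),pw=(277,104,.047),glue=(357,117,.152),ink=(278,180,.138),inkFL=(254,199,.102),inkFR=(303,197,.102),inkBL=(253,147,.102),inkBR=(304,146,.102)).items(): print(n,at(m,p[:2],p[2])[:2])
T=np.array([at(m,p,.03) for p in((174,70),(383,71),(370,235),(190,234))]);print(T[:,:2],T.mean(0))
im=cv2.imread("pics/w1.png")[130:215,235:325];cv2.imwrite("pics/w1c.png",cv2.resize(im,None,fx=6,fy=6,interpolation=2))
E
```

```text
spray [0.5733 0.068 ]
pw [0.581  0.0078]
glue [ 0.5714 -0.0555]
ink [0.519 0.007]
inkFL [0.4927 0.031 ]
inkFR [ 0.4942 -0.0169]
inkBL [0.5431 0.0303]
inkBR [ 0.5435 -0.0175]
[[ 0.6167  0.1174]
 [ 0.6133 -0.1057]
 [ 0.4265 -0.1035]
 [ 0.4301  0.116 ]] [0.5217 0.0061 0.03  ]
```

View pics/w1c.png

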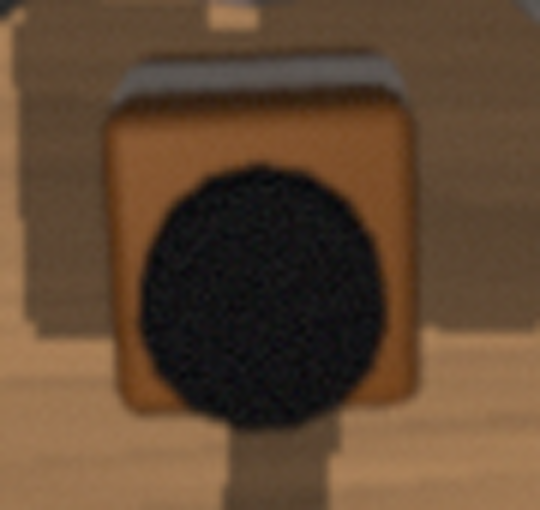

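>>> servo_tool(targets=[[1,-0.15,2,-1.7],[1.95,-0.3,5,-1.7],[1.95,-0.3,9,-1.7],[1.95,-0.3,13,-1.7],[1.95,-0.3,17,-1.7],[1.95,-0.3,19,-1.7],[1.95,-0.3,20.2,-1.7],[1.95,-0.3,20.2,-1.7]])

```text
time: 2.9
tool_pos: [0.5182, 0.0064, 0.077]
ee_rot: [3.142, 0.001, 0.018]
wrist_force: [0.1, -0.2, -0.1]
width: 0.094
finger_force: 0.0
```

>>> servo_tool(targets=[[0,0,0,0],[0,0,0,0],[0,0,0,0],[0,0,0,0],[0,0,0,0],[0,0,0,0]], claw=255)

```text
time: 3.65
tool_pos: [0.519, 0.0069, 0.0777]
ee_rot: [3.141, -0.0, 0.019]
wrist_force: [-0.1, -1.2, 0.9]
width: 0.0497
finger_force: 29.9
```

>>> servo_tool(targets=[[0,0,-1,0],[0,0,-4,0],[0,0,-8,0],[0,0,-12,0],[0,0,-16,0],[-1.3,3.7,-16,0],[-2.9,8.2,-16,0],[-4.5,12.8,-16,0]])

```text
time: 4.65
tool_pos: [0.4757, -0.1223, 0.2376]
ee_rot: [-3.141, 0.0, 0.021]
wrist_force: [1.2, -1.3, -1.8]
width: 0.0499
finger_force: 29.9
```

>>> servo_tool(targets=[[-1.6,4.5,0,0],[-3.2,9,0,0],[-4.8,13.5,0,0],[-5.8,16.6,2,0],[-5.8,16.6,6,0],[-5.8,16.6,10,0],[-5.8,16.6,14,0],[-5.8,16.6,14,0]])

```text
time: 5.65
tool_pos: [0.4191, -0.2865, 0.0936]
ee_rot: [-3.135, 0.007, 0.02]
wrist_force: [0.2, 0.7, -1.4]
width: 0.0499
finger_force: 29.9
```

```bash
python3 - <<'E'
from h import *
shift([.42,-.29,.0735],.018)
E
```

```text
shift [0.1  0.37 2.01] turn 0.09 t 5.65 pos [ 0.4191 -0.2865  0.0936] rpy [-3.135  0.007  0.02 ] F [ 0.2  0.7 -1.4] w 0.0499 ff 29.9
```

>>> servo_tool(targets=[[0,0,0.7,0],[0,0,1.3,0],[0,0,1.7,0],[0,0,1.9,0],[0,0,2.0,0],[0,0,2.0,0],[0,0,2.0,0]])

```text
time: 6.52
tool_pos: [0.4217, -0.2889, 0.0776]
ee_rot: [3.141, -0.0, 0.02]
wrist_force: [-0.2, 0.9, -1.8]
width: 0.0499
finger_force: 29.9
```

>>> servo_tool(targets=[[0,0,0.1,0],[0,0,0.2,0],[0,0,0.3,0],[0,0,0.3,0],[0,0,0.3,0]])

```text
time: 7.15
tool_pos: [0.4216, -0.2888, 0.0745]
ee_rot: [3.142, -0.0, 0.02]
wrist_force: [-0.9, -0.2, -2.1]
width: 0.0501
finger_force: 29.9
```

>>> servo_tool(targets=[[0,0,0.1,0],[0,0,0.1,0],[0,0,0.1,0]])

```text
time: 7.52
tool_pos: [0.4217, -0.2889, 0.0736]
ee_rot: [3.141, -0.0, 0.019]
wrist_force: [-0.8, -0.3, -1.4]
width: 0.0501
finger_force: 29.9
```

>>> servo_tool(targets=[[0,0,0.05,0],[0,0,0.05,0],[0,0,0.05,0],[0,0,0.05,0],[0,0,0.05,0]], claw=0)

```text
time: 8.15
tool_pos: [0.4216, -0.2888, 0.073]
ee_rot: [3.141, -0.0, 0.02]
wrist_force: [0.5, 0.2, 1.1]
width: 0.0936
finger_force: 0.0
```

>>> servo_tool(targets=[[0,0,-1,0],[0,0,-4,0],[0,0,-8,0],[0,0,-12,0],[0,0,-14,0],[2,-4,-16,1],[4,-8,-16,1.7],[6,-12,-16,1.7]])

```text
time: 9.15
tool_pos: [0.48, -0.1667, 0.2345]
ee_rot: [3.141, -0.002, -0.011]
wrist_force: [0.1, 0.0, 0.2]
width: 0.0942
finger_force: 0.0
```

```bash
python3 - <<'E'
from h import *
shift([.572,.0685,.077],np.radians(-.6))
E
```

```text
shift [  8.91 -23.63  15.74] turn -0.02 t 9.15 pos [ 0.48   -0.1667  0.2345] rpy [ 3.141e+00 -2.000e-03 -1.100e-02] F [0.1 0.  0.2] w 0.0942 ff 0.0
```

>>> servo_tool(targets=[[2,-5.5,0,0],[4,-11,0,0],[6,-16.5,0,0],[8,-21.5,0,0],[8.9,-23.8,0,0],[8.9,-23.8,0,0],[8.9,-23.8,3,0],[8.9,-23.8,7,0]])

```text
time: 10.15
tool_pos: [0.5715, 0.0681, 0.1644]
ee_rot: [3.141, -0.004, -0.011]
wrist_force: [-0.9, -0.3, 0.3]
width: 0.0937
finger_force: 0.0
```

```bash
python3 - <<'E'
from h import *
shift([.572,.0685,.077],np.radians(-.6))
E
```

```text
shift [ 0.01 -0.05  8.74] turn -0.05 t 10.15 pos [0.5715 0.0681 0.1644] rpy [ 3.141 -0.004 -0.011] F [-0.9 -0.3  0.3] w 0.0937 ff 0.0
```

>>> servo_tool(targets=[[0,0,3,0],[0,0,6,0],[0,0,8,0],[0,0,8.7,0],[0,0,8.7,0],[0,0,8.7,0]])

```text
time: 10.9
tool_pos: [0.5715, 0.0691, 0.0775]
ee_rot: [3.142, -0.003, -0.011]
wrist_force: [-0.3, -1.0, 0.4]
width: 0.0938
finger_force: 0.0
```

>>> servo_tool(targets=[[0,0,0,0],[0,0,0,0],[0,0,0,0],[0,0,0,0],[0,0,0,0],[0,0,0,0]], claw=255)

```text
time: 11.65
tool_pos: [0.5707, 0.0693, 0.0759]
ee_rot: [3.141, 0.0, -0.01]
wrist_force: [0.1, -0.8, 0.9]
width: 0.0513
finger_force: 30.0
```

>>> servo_tool(targets=[[0,0,-1,0],[0,0,-4,0],[0,0,-8,0],[0,0,-12,0],[0,0,-16,0],[0,0,-17,0],[0,0,-17,0]])

```text
time: 12.52
tool_pos: [0.5706, 0.0695, 0.2456]
ee_rot: [3.142, 0.0, -0.01]
wrist_force: [0.6, 0.3, -3.4]
width: 0.0518
finger_force: 30.0
```

```bash
python3 - <<'E'
from h import *
shift([.52,-.289,.0735],np.radians(-.6))
E
```

```text
shift [-4.69 35.9  17.21] turn 0.02 t 12.53 pos [0.5706 0.0695 0.2456] rpy [ 3.142  0.    -0.01 ] F [ 0.6  0.3 -3.4] w 0.0518 ff 30.0
```

>>> servo_tool(targets=[[-0.5,4,0,0],[-1,9,0,0],[-1.7,14,0,0],[-2.4,19,0,0],[-3,24,0,0],[-3.7,29,0,0],[-4.3,33,0,0],[-4.7,35.9,0,0]])

```text
time: 13.52
tool_pos: [0.5184, -0.2903, 0.2422]
ee_rot: [-3.138, 0.005, -0.012]
wrist_force: [-0.1, 1.2, -2.5]
width: 0.0516
finger_force: 30.0
```

>>> servo_tool(targets=[[0,0,2,0],[0,0,6,0],[0,0,10,0],[0,0,14,0],[0,0,16,0],[0,0,16.5,0],[0,0,16.5,0],[0,0,16.5,0]])

```text
time: 14.52
tool_pos: [0.5207, -0.2895, 0.0822]
ee_rot: [3.14, -0.002, -0.01]
wrist_force: [-0.8, -0.5, -2.5]
width: 0.0514
finger_force: 30.0
```

```bash
python3 - <<'E'
from h import *
shift([.52,-.289,.073],np.radians(-.6))
E
```

```text
shift [-0.07 -0.05  0.92] turn 0.02 t 14.53 pos [ 0.5207 -0.2895  0.0822] rpy [ 3.14e+00 -2.00e-03 -1.00e-02] F [-0.8 -0.5 -2.5] w 0.0514 ff 30.0
```

>>> servo_tool(targets=[[0,0,0.3,0],[0,0,0.5,0],[0,0,0.7,0],[0,0,0.8,0],[0,0,0.85,0],[0,0,0.9,0],[0,0,0.9,0]])

```text
time: 15.4
tool_pos: [0.52, -0.2891, 0.072]
ee_rot: [3.141, -0.0, -0.01]
wrist_force: [0.4, 0.7, -2.8]
width: 0.0517
finger_force: 30.0
```

>>> servo_tool(targets=[[0,0,0.05,0],[0,0,0.1,0],[0,0,0.1,0]])

```text
time: 15.78
tool_pos: [0.5202, -0.2891, 0.0719]
ee_rot: [3.141, -0.001, -0.01]
wrist_force: [-1.3, 0.3, 2.9]
width: 0.0514
finger_force: 30.0
```

Contact (+2.9 N); release and go for the glue bottle.

>>> servo_tool(targets=[[0,0,0,0],[0,0,0,0],[0,0,0,0],[0,0,0,0],[0,0,0,0]], claw=0)

```text
time: 16.4
tool_pos: [0.52, -0.2891, 0.0709]
ee_rot: [3.142, -0.0, -0.01]
wrist_force: [0.2, 0.2, 0.5]
width: 0.0936
finger_force: 0.0
```

>>> servo_tool(targets=[[0,0,-1,0],[0,0,-4,0],[0,0,-8,0],[0,0,-12,0],[0,0,-15,0],[1,-4,-16,0],[2.5,-9,-16,0],[4,-14,-16,0]])

```text
time: 17.4
tool_pos: [0.5619, -0.1484, 0.2324]
ee_rot: [3.141, -0.002, -0.011]
wrist_force: [-0.1, -0.6, 0.1]
width: 0.0942
finger_force: 0.0
```

```bash
python3 - <<'E'
from h import *
shift([.571,-.0575,.077],np.radians(-.6))
E
```

```text
shift [ 0.77 -9.11 15.53] turn -0.04 t 17.4 pos [ 0.5619 -0.1484  0.2324] rpy [ 3.141e+00 -2.000e-03 -1.100e-02] F [-0.1 -0.6  0.1] w 0.0942 ff 0.0
```

>>> servo_tool(targets=[[0.3,-4,0,0],[0.8,-8,0,0],[0.9,-9.1,0,0],[0.9,-9.1,0,0],[0.9,-9.1,3,0],[0.9,-9.1,6,0],[0.9,-9.1,9,0],[0.9,-9.1,11,0]])

```text
time: 18.4
tool_pos: [0.5705, -0.0605, 0.1193]
ee_rot: [3.141, 0.002, -0.013]
wrist_force: [-0.2, -0.3, 0.5]
width: 0.0942
finger_force: 0.0
```

>>> servo_tool(targets=[[0,0,2,0],[0,0,4,0],[0,0,4.5,0],[0,0,4.5,0],[0,0,4.5,0]])

```text
time: 19.02
tool_pos: [0.5721, -0.0592, 0.0772]
ee_rot: [3.141, -0.002, -0.011]
wrist_force: [-0.0, 0.3, 0.4]
width: 0.0941
finger_force: 0.0
```

>>> servo_tool(targets=[[0,0,0,0],[0,0,0,0],[0,0,0,0],[0,0,0,0],[0,0,0,0],[0,0,0,0]], claw=255)

```text
time: 19.77
tool_pos: [0.5714, -0.0587, 0.076]
ee_rot: [3.141, -0.0, -0.01]
wrist_force: [-0.3, -0.1, 0.3]
width: 0.0526
finger_force: 30.0
```

>>> servo_tool(targets=[[0,0,-1,0],[0,0,-4,0],[0,0,-8,0],[0,0,-12,0],[0,0,-16,0],[0,0,-17,0],[0,0,-17,0]])

```text
time: 20.65
tool_pos: [0.5714, -0.0585, 0.2458]
ee_rot: [-3.142, -0.0, -0.01]
wrist_force: [-0.7, -0.1, -2.8]
width: 0.0527
finger_force: 30.0
```

```bash
python3 - <<'E'
from h import *
shift([.618,-.289,.073],np.radians(-.6))
E
```

```text
shift [ 4.89 23.   17.28] turn 0.02 t 20.65 pos [ 0.5714 -0.0585  0.2458] rpy [-3.142 -0.    -0.01 ] F [-0.7 -0.1 -2.8] w 0.0527 ff 30.0
```

>>> servo_tool(targets=[[0.7,4,0,0],[1.7,8.5,0,0],[2.8,13,0,0],[3.8,17.5,0,0],[4.5,21.5,0,0],[4.9,23,0,0],[4.9,23,1,0],[4.9,23,4,0]])

```text
time: 21.65
tool_pos: [0.6189, -0.2877, 0.2068]
ee_rot: [3.141, -0.003, -0.009]
wrist_force: [0.1, -0.2, -1.5]
width: 0.053
finger_force: 30.0
```

>>> servo_tool(targets=[[0,0,4,0],[0,0,8,0],[0,0,11,0],[0,0,12.3,0],[0,0,12.7,0],[0,0,12.7,0],[0,0,12.7,0]])

```text
time: 22.52
tool_pos: [0.619, -0.2895, 0.081]
ee_rot: [3.14, -0.003, -0.01]
wrist_force: [0.6, 0.1, -1.3]
width: 0.0527
finger_force: 30.0
```

```bash
python3 - <<'E'
from h import *
shift([.618,-.289,.0722],np.radians(-.6))
E
```

```text
shift [-0.1  -0.05  0.88] turn 0.02 t 22.52 pos [ 0.619  -0.2895  0.081 ] rpy [ 3.14e+00 -3.00e-03 -1.00e-02] F [ 0.6  0.1 -1.3] w 0.0527 ff 30.0
```

>>> servo_tool(targets=[[0,0,0.3,0],[0,0,0.5,0],[0,0,0.65,0],[0,0,0.75,0],[0,0,0.75,0],[0,0,0.75,0]])

```text
time: 23.28
tool_pos: [0.6181, -0.2891, 0.072]
ee_rot: [3.141, -0.0, -0.01]
wrist_force: [-0.7, 0.2, 1.5]
width: 0.0527
finger_force: 30.0
```

>>> servo_tool(targets=[[0,0,0,0],[0,0,0,0],[0,0,0,0],[0,0,0,0],[0,0,0,0]], claw=0)

```text
time: 23.9
tool_pos: [0.6181, -0.2891, 0.0715]
ee_rot: [3.141, -0.0, -0.01]
wrist_force: [-0.9, 0.4, -0.9]
width: 0.0938
finger_force: 0.0
```

>>> servo_tool(targets=[[0,0,-1,0],[0,0,-4,0],[0,0,-8,0],[0,0,-12,0],[0,0,-15,0],[-2,-4,-16,0],[-4,-9,-16,0],[-6,-14,-16,0]])

```text
time: 24.9
tool_pos: [0.559, -0.1473, 0.2328]
ee_rot: [3.141, -0.002, -0.011]
wrist_force: [-0.5, 0.8, -0.1]
width: 0.0937
finger_force: 0.0
```

>>> servo_tool(targets=[[-1,-5,0,0],[-2,-10,0,0],[-3,-14,0,0],[-3.5,-15.4,0,0],[-3.5,-15.4,0,0],[-3.5,-15.4,0,0]])

```text
time: 25.65
tool_pos: [0.5264, 0.0047, 0.2316]
ee_rot: [3.141, -0.0, -0.012]
wrist_force: [-0.0, -1.2, 0.1]
width: 0.0937
finger_force: 0.0
```

```bash
python3 - <<'E'
from h import *
import pickle
m=camera_model("wrist");im=snapshot("wrist");cv2.imwrite("pics/w2.png",im);pickle.dump(m,open("w2.pkl","wb"))
t=snapshot("top");cv2.imwrite("pics/top2.png",t);
shift([.577,.0055,.025],np.radians(-.6))
u=proj(m,[.577,.0055,.048]);print(u)
E
```

```text
shift [ 5.07 -0.16 20.63] turn -0.09 t 25.75 pos [0.5263 0.0046 0.2313] rpy [ 3.141  0.    -0.012] F [ 0.4 -0.1 -0.4] w 0.0941 ff 0.0
[280.02034955 139.36132501]
```

View pics/w2.png

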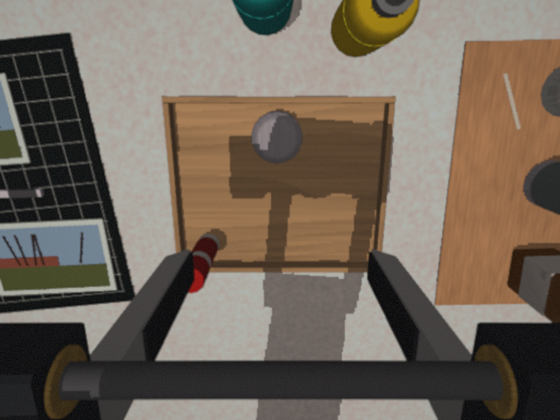

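The wrist view shows the paperweight alone at the tray's back (277,136), with the three containers upright on the card at the right.

>>> servo_tool(targets=[[2.5,-0.2,2,0],[5.2,-0.3,5,0],[5.2,-0.3,9,0],[5.2,-0.3,13,0],[5.2,-0.3,17,0],[5.2,-0.3,19.5,0],[5.2,-0.3,20.5,0],[5.2,-0.3,20.5,0]])

```text
time: 26.75
tool_pos: [0.578, 0.0077, 0.0261]
ee_rot: [3.141, 0.001, -0.011]
wrist_force: [-0.9, 0.3, -0.2]
width: 0.0937
finger_force: 0.0
```

>>> servo_tool(targets=[[0,0,0,0],[0,0,0,0],[0,0,0,0],[0,0,0,0],[0,0,0,0],[0,0,0,0]], claw=255)

```text
time: 27.5
tool_pos: [0.5781, 0.0081, 0.0267]
ee_rot: [3.141, -0.0, -0.01]
wrist_force: [-0.5, -1.5, 0.8]
width: 0.0495
finger_force: 30.0
```

>>> servo_tool(targets=[[0,0,-0.5,0],[0,0,-2,0],[0,0,-5,0],[0,0,-9,0],[0,0,-13,0],[0,0,-14,0],[0,0,-14,0]])

```text
time: 28.38
tool_pos: [0.578, 0.0084, 0.1664]
ee_rot: [3.142, -0.0, -0.01]
wrist_force: [-0.6, -0.9, -6.2]
width: 0.0499
finger_force: 30.0
```

```bash
python3 - <<'E'
from h import *
shift([.594,.323,.16],np.radians(-.6))
E
```

```text
shift [  1.28 -31.47   0.64] turn 0.03 t 28.38 pos [0.578  0.0084 0.1664] rpy [ 3.142 -0.    -0.01 ] F [-0.6 -0.9 -6.2] w 0.0499 ff 30.0
```

>>> servo_tool(targets=[[0,-4,0,0],[0.2,-8.5,0,0],[0.4,-13,0,0],[0.6,-18,0,0],[0.8,-23,0,0],[1,-27.5,0,0],[1.3,-31.5,0,0],[1.3,-31.5,0,0]])

```text
time: 29.38
tool_pos: [0.5921, 0.326, 0.1618]
ee_rot: [3.14, 0.007, -0.006]
wrist_force: [0.0, -1.7, -6.5]
width: 0.0495
finger_force: 30.0
```

>>> servo_tool(targets=[[0,0,0,0],[0,0,0,0]])

```text
time: 29.62
tool_pos: [0.594, 0.3218, 0.1652]
ee_rot: [3.14, 0.002, -0.012]
wrist_force: [0.6, -0.2, -5.5]
width: 0.0493
finger_force: 30.0
```

```bash
python3 - <<'E'
from h import *
import pickle
m=camera_model("wrist");im=snapshot("wrist");cv2.imwrite("pics/w3.png",im);pickle.dump(m,open("w3.pkl","wb"))
shift([.594,.323,.0265],np.radians(-.6))
E
```

```text
shift [-1.000e-02 -1.300e-01  1.393e+01] turn -0.07 t 29.68 pos [0.5942 0.3219 0.1658] rpy [ 3.141e+00  1.000e-03 -1.200e-02] F [-0.1 -0.1 -5.3] w 0.0494 ff 30.0
```

View pics/w3.png

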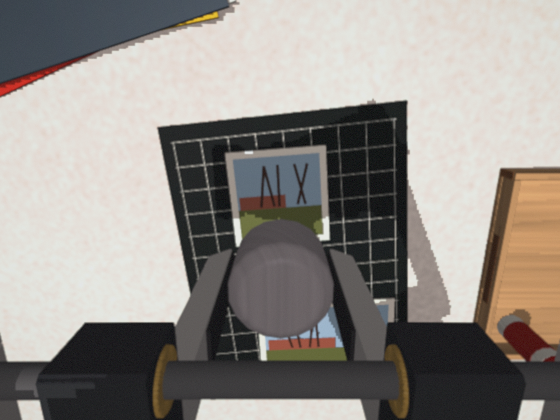

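```bash
python3 - <<'E'
from h import *
import pickle
m=pickle.load(open("w3.pkl","rb"))
a=[at(m,p,.005)[:2] for p in((226,153),(327,146),(330,240))]
print(a,(a[0]+a[2])/2)
E
```

```text
[array([0.63511759, 0.37103408]), array([0.64023119, 0.28069537]), array([0.55040172, 0.27550765])] [0.59275966 0.32327087]
```

>>> servo_tool(targets=[[-0.1,-0.1,2,0],[-0.1,-0.1,5,0],[-0.1,-0.1,8,0],[-0.1,-0.1,10.5,0],[-0.1,-0.1,12,0],[-0.1,-0.1,12.8,0],[-0.1,-0.1,13.2,0],[-0.1,-0.1,13.2,0]])

```text
time: 30.68
tool_pos: [0.5937, 0.3244, 0.0352]
ee_rot: [-3.141, -0.001, -0.01]
wrist_force: [-0.2, 0.4, -6.0]
width: 0.0496
finger_force: 30.0
```

>>> servo_tool(targets=[[0,0,0,0],[0,0,0,0]])

```text
time: 30.92
tool_pos: [0.5937, 0.3245, 0.0353]
ee_rot: [-3.141, -0.001, -0.01]
wrist_force: [0.1, 0.9, -5.8]
width: 0.0495
finger_force: 30.0
```

Now 9.6 mm to go, at (0.5937, 0.3245), so correct slightly as it lowers.

>>> servo_tool(targets=[[-0.1,0.1,0.3,0],[-0.1,0.1,0.6,0],[-0.1,0.1,0.75,0],[-0.1,0.1,0.85,0],[-0.1,0.1,0.9,0],[-0.1,0.1,0.9,0]])

```text
time: 31.68
tool_pos: [0.5923, 0.3233, 0.0257]
ee_rot: [-3.142, -0.0, -0.01]
wrist_force: [-1.4, 0.5, -4.5]
width: 0.0495
finger_force: 30.0
```

>>> servo_tool(targets=[[0,0,0.03,0],[0,0,0.05,0],[0,0,0.05,0]])

```text
time: 32.05
tool_pos: [0.5924, 0.3233, 0.0257]
ee_rot: [-3.142, -0.0, -0.01]
wrist_force: [-2.6, -1.0, 0.1]
width: 0.0495
finger_force: 30.0
```

Contact. Release and rise, then back to the card for the glue bottle at (0.6181, -0.2891).

>>> servo_tool(targets=[[0,0,0,0],[0,0,0,0],[0,0,0,0],[0,0,0,0],[0,0,0,0]], claw=0)

```text
time: 32.67
tool_pos: [0.5923, 0.3233, 0.025]
ee_rot: [3.142, -0.0, -0.01]
wrist_force: [-0.4, -0.8, -0.1]
width: 0.0933
finger_force: 0.0
```

>>> servo_tool(targets=[[0,0,-0.7,0],[0,0,-3,0],[0,0,-7,0],[0,0,-12,0],[0,0,-17,0],[0,0,-20,0],[0,4,-20.5,0],[0,9,-20.5,0]])

```text
time: 33.67
tool_pos: [0.5916, 0.2333, 0.2318]
ee_rot: [-3.141, -0.003, -0.008]
wrist_force: [1.0, 0.0, -0.5]
width: 0.0939
finger_force: 0.0
```

>>> servo_tool(targets=[[0,6,0,0],[0,12,0,0],[0,18,0,0],[0,24,0,0],[0,30,0,0],[0,36,0,0],[0.3,42,0,0],[1,47,0,0]])

```text
time: 34.67
tool_pos: [0.5962, -0.2392, 0.2309]
ee_rot: [3.141, -0.001, -0.011]
wrist_force: [-0.0, -0.1, 0.5]
width: 0.0937
finger_force: 0.0
```

```bash
python3 - <<'E'
from h import *
t=snapshot("top");cv2.imwrite("pics/top3.png",cv2.resize(t[175:310,120:445],None,fx=2.4,fy=2.4,interpolation=2))
shift([.6181,-.2891,.072],np.radians(-.6))
E
```

```text
shift [ 2.29  4.21 15.79] turn -0.41 t 34.73 pos [ 0.596  -0.2458  0.2296] rpy [ 3.136 -0.    -0.018] F [-0.3 -2.9 -1. ] w 0.094 ff 0.0
```

View pics/top3.png

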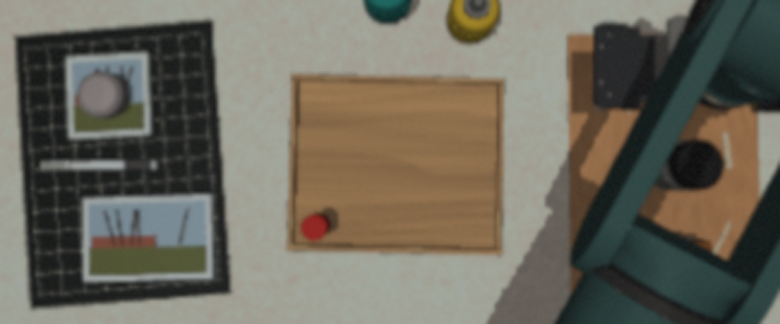

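>>> servo_tool(targets=[[1,2.5,0,0],[2.2,5,0,0],[2.2,5,0,0],[2.2,5,0,0]])

```text
time: 35.22
tool_pos: [0.6179, -0.2862, 0.2303]
ee_rot: [-3.141, -0.0, -0.01]
wrist_force: [0.6, 0.7, -0.8]
width: 0.0939
finger_force: 0.0
```

```bash
python3 - <<'E'
from h import *
shift([.6181,-.2891,.072],-.0105)
E
```

```text
shift [ 0.02  0.3  15.83] turn 0.05 t 35.23 pos [ 0.6179 -0.2862  0.2303] rpy [-3.141 -0.    -0.01 ] F [ 0.6  0.7 -0.8] w 0.0939 ff 0.0
```

>>> servo_tool(targets=[[0,0.3,2,0],[0,0.3,5,0],[0,0.3,9,0],[0,0.3,13,0],[0,0.3,15,0],[0,0.3,15.8,0],[0,0.3,15.8,0],[0,0.3,15.8,0]])

```text
time: 36.22
tool_pos: [0.6191, -0.2906, 0.0743]
ee_rot: [3.14, -0.003, -0.01]
wrist_force: [-0.3, -0.0, 0.6]
width: 0.094
finger_force: 0.0
```

>>> servo_tool(targets=[[0,0,0,0],[0,0,0,0],[0,0,0,0],[0,0,0,0],[0,0,0,0],[0,0,0,0]], claw=255)

```text
time: 36.98
tool_pos: [0.618, -0.29, 0.0719]
ee_rot: [3.142, 0.0, -0.01]
wrist_force: [0.3, -0.6, -0.1]
width: 0.0528
finger_force: 30.0
```

>>> servo_tool(targets=[[0,0,-1,0],[0,0,-4,0],[0,0,-8,0],[0,0,-12,0],[0,0,-16,0],[0,0,-17,0],[0,0,-17,0]])

```text
time: 37.85
tool_pos: [0.618, -0.2901, 0.242]
ee_rot: [3.141, -0.0, -0.01]
wrist_force: [-0.1, 0.4, -2.1]
width: 0.0528
finger_force: 30.0
```

```bash
python3 - <<'E'
from h import *
shift([.5714,-.0587,.076],-.0105)
E
```

```text
shift [ -4.91 -23.1   16.59] turn 0.02 t 37.85 pos [ 0.618  -0.2901  0.242 ] rpy [ 3.141 -0.    -0.01 ] F [-0.1  0.4 -2.1] w 0.0528 ff 30.0
```

>>> servo_tool(targets=[[-0.9,-4,0,0],[-1.9,-8.5,0,0],[-2.9,-13,0,0],[-3.8,-17.5,0,0],[-4.5,-21.5,0,0],[-4.9,-23.1,0,0],[-4.9,-23.1,1,0],[-4.9,-23.1,4,0]])

```text
time: 38.85
tool_pos: [0.5724, -0.0602, 0.2021]
ee_rot: [3.14, -0.003, -0.011]
wrist_force: [0.7, 0.3, -1.7]
width: 0.0527
finger_force: 30.0
```

>>> servo_tool(targets=[[0,0,4,0],[0,0,8,0],[0,0,10.5,0],[0,0,11.6,0],[0,0,11.8,0],[0,0,11.8,0],[0,0,11.8,0],[0,0,11.8,0]])

```text
time: 39.85
tool_pos: [0.572, -0.0587, 0.085]
ee_rot: [3.141, -0.002, -0.01]
wrist_force: [0.5, 0.1, -1.6]
width: 0.0527
finger_force: 30.0
```

```bash
python3 - <<'E'
from h import *
shift([.5714,-.0587,.076],-.0105)
E
```

```text
shift [-0.06  0.    0.9 ] turn 0.03 t 39.85 pos [ 0.572  -0.0587  0.085 ] rpy [ 3.141e+00 -2.000e-03 -1.000e-02] F [ 0.5  0.1 -1.6] w 0.0527 ff 30.0
```

>>> servo_tool(targets=[[0,0,0.3,0],[0,0,0.5,0],[0,0,0.65,0],[0,0,0.75,0],[0,0,0.8,0],[0,0,0.8,0],[0,0,0.8,0]])

```text
time: 40.72
tool_pos: [0.5714, -0.0586, 0.076]
ee_rot: [3.141, -0.0, -0.01]
wrist_force: [-0.2, 0.3, -2.1]
width: 0.0529
finger_force: 30.0
```

>>> servo_tool(targets=[[0,0,0.04,0],[0,0,0.07,0],[0,0,0.07,0]])

```text
time: 41.1
tool_pos: [0.5715, -0.0586, 0.0759]
ee_rot: [3.141, -0.001, -0.01]
wrist_force: [-0.5, 1.4, 1.7]
width: 0.0526
finger_force: 30.0
```

>>> servo_tool(targets=[[0,0,0,0],[0,0,0,0],[0,0,0,0],[0,0,0,0],[0,0,0,0]], claw=0)

```text
time: 41.72
tool_pos: [0.5714, -0.0586, 0.0752]
ee_rot: [3.141, 0.0, -0.01]
wrist_force: [0.4, -0.2, -0.3]
width: 0.0937
finger_force: 0.0
```

>>> servo_tool(targets=[[0,0,-1,0],[0,0,-4,0],[0,0,-8,0],[0,0,-12,0],[0,0,-15,0],[-1,4,-16,0],[-2.2,9,-16,0],[-3.4,14,-16,0]])

```text
time: 42.72
tool_pos: [0.5358, -0.1994, 0.2367]
ee_rot: [3.141, -0.002, -0.009]
wrist_force: [1.6, -0.3, -0.2]
width: 0.0938
finger_force: 0.0
```

>>> servo_tool(targets=[[-0.8,4,0,0],[-1.5,8,0,0],[-1.5,9,0,0],[-1.5,9,0,0],[-1.5,9,0,0]])

```text
time: 43.35
tool_pos: [0.5205, -0.2868, 0.2356]
ee_rot: [-3.141, -0.0, -0.009]
wrist_force: [-0.2, 0.2, -0.1]
width: 0.094
finger_force: 0.0
```

```bash
python3 - <<'E'
from h import *
shift([.52,-.2891,.072],-.0105)
E
```

```text
shift [-0.05  0.23 16.36] turn 0.11 t 43.35 pos [ 0.5205 -0.2868  0.2356] rpy [-3.141 -0.    -0.009] F [-0.2  0.2 -0.1] w 0.094 ff 0.0
```

>>> servo_tool(targets=[[0,0.15,2,0],[0,0.15,5,0],[0,0.15,9,0],[0,0.15,13,0],[0,0.15,15.5,0],[0,0.15,16.3,0],[0,0.15,16.3,0],[0,0.15,16.3,0]])

```text
time: 44.35
tool_pos: [0.5211, -0.2899, 0.0742]
ee_rot: [3.14, -0.003, -0.01]
wrist_force: [0.1, 0.4, 0.5]
width: 0.0939
finger_force: 0.0
```

>>> servo_tool(targets=[[0,0,0,0],[0,0,0,0],[0,0,0,0],[0,0,0,0],[0,0,0,0],[0,0,0,0]], claw=255)

```text
time: 45.1
tool_pos: [0.52, -0.2895, 0.0722]
ee_rot: [-3.142, 0.0, -0.01]
wrist_force: [0.5, 0.3, -0.1]
width: 0.0517
finger_force: 30.0
```

>>> servo_tool(targets=[[0,0,-1,0],[0,0,-4,0],[0,0,-8,0],[0,0,-12,0],[0,0,-16,0],[0,0,-17.5,0],[0,0,-17.5,0]])

```text
time: 45.98
tool_pos: [0.5203, -0.2897, 0.2478]
ee_rot: [3.141, -0.001, -0.01]
wrist_force: [0.5, -0.6, -4.0]
width: 0.0515
finger_force: 30.0
```

```bash
python3 - <<'E'
from h import *
shift([.571,.0692,.076],-.0105)
E
```

```text
shift [  4.69 -35.96  17.16] turn 0.02 t 45.98 pos [ 0.5203 -0.2897  0.2478] rpy [ 3.141e+00 -1.000e-03 -1.000e-02] F [ 0.5 -0.6 -4. ] w 0.0515 ff 30.0
```

>>> servo_tool(targets=[[0.5,-4,0,0],[1,-9,0,0],[1.7,-14,0,0],[2.4,-19,0,0],[3,-24,0,0],[3.7,-29,0,0],[4.3,-33,0,0],[4.7,-36,0,0]])

```text
time: 46.98
tool_pos: [0.5695, 0.0719, 0.2438]
ee_rot: [3.142, 0.006, -0.009]
wrist_force: [0.2, 0.1, -2.3]
width: 0.0516
finger_force: 30.0
```

>>> servo_tool(targets=[[0,0,2,0],[0,0,6,0],[0,0,10,0],[0,0,14,0],[0,0,16,0],[0,0,16.4,0],[0,0,16.4,0],[0,0,16.4,0]])

```text
time: 47.98
tool_pos: [0.5715, 0.07, 0.0845]
ee_rot: [-3.142, -0.002, -0.01]
wrist_force: [0.8, 0.8, -2.5]
width: 0.0517
finger_force: 30.0
```

```bash
python3 - <<'E'
from h import *
shift([.571,.0692,.0762],-.0105)
E
```

```text
shift [-0.05  0.08  0.83] turn 0.02 t 47.98 pos [0.5715 0.07   0.0845] rpy [-3.142e+00 -2.000e-03 -1.000e-02] F [ 0.8  0.8 -2.5] w 0.0517 ff 30.0
```

>>> servo_tool(targets=[[0,0,0.3,0],[0,0,0.5,0],[0,0,0.65,0],[0,0,0.75,0],[0,0,0.78,0],[0,0,0.78,0],[0,0,0.78,0]])

```text
time: 48.85
tool_pos: [0.5707, 0.0699, 0.0762]
ee_rot: [3.141, -0.0, -0.01]
wrist_force: [-2.8, 0.4, 4.3]
width: 0.052
finger_force: 30.0
```

Contact. Release, rise, then fetch the ink bottle at (0.4216, -0.2888), yaw 0.019.

>>> servo_tool(targets=[[0,0,0,0],[0,0,0,0],[0,0,0,0],[0,0,0,0],[0,0,0,0]], claw=0)

```text
time: 49.48
tool_pos: [0.5707, 0.0699, 0.0754]
ee_rot: [3.142, -0.0, -0.01]
wrist_force: [-0.4, 0.1, 0.6]
width: 0.0932
finger_force: 0.0
```

>>> servo_tool(targets=[[0,0,-1,0],[0,0,-4,0],[0,0,-8,0],[0,0,-12,0],[0,0,-15,0],[-2,4,-16,0],[-4,9,-16,0],[-6.4,14,-16,0]])

```text
time: 50.48
tool_pos: [0.5049, -0.0706, 0.2367]
ee_rot: [3.141, -0.002, -0.009]
wrist_force: [0.6, -0.3, -0.2]
width: 0.0943
finger_force: 0.0
```

>>> servo_tool(targets=[[-2.3,5,0,-0.5],[-4.5,10,0,-1.7],[-6.7,15,0,-1.7],[-8.5,20,0,-1.7],[-8.9,21.8,0,-1.7],[-8.9,21.8,0,-1.7],[-8.9,21.8,0,-1.7],[-8.9,21.8,0,-1.7]])

```text
time: 51.48
tool_pos: [0.4147, -0.2851, 0.2357]
ee_rot: [-3.141, -0.0, 0.022]
wrist_force: [0.1, 0.2, -0.0]
width: 0.0943
finger_force: 0.0
```

```bash
python3 - <<'E'
from h import *
shift([.4216,-.2888,.073],.019)
E
```

```text
shift [ 0.67  0.39 16.27] turn 0.17 t 51.48 pos [ 0.4147 -0.2851  0.2357] rpy [-3.141 -0.     0.022] F [ 0.1  0.2 -0. ] w 0.0943 ff 0.0
```

>>> servo_tool(targets=[[0.4,0.3,2,0.1],[0.67,0.3,5,0.1],[0.67,0.3,9,0.1],[0.67,0.3,13,0.1],[0.67,0.3,15.5,0.1],[0.67,0.3,16.2,0.1],[0.67,0.3,16.2,0.1],[0.67,0.3,16.2,0.1]])

```text
time: 52.48
tool_pos: [0.4219, -0.2899, 0.0752]
ee_rot: [3.139, -0.002, 0.018]
wrist_force: [-0.1, 0.4, -0.5]
width: 0.0943
finger_force: 0.0
```

>>> servo_tool(targets=[[0,0,0,0],[0,0,0,0],[0,0,0,0],[0,0,0,0],[0,0,0,0],[0,0,0,0]], claw=255)

```text
time: 53.22
tool_pos: [0.4207, -0.2894, 0.0735]
ee_rot: [3.142, 0.0, 0.018]
wrist_force: [-1.1, 0.1, 0.2]
width: 0.0496
finger_force: 30.0
```

>>> servo_tool(targets=[[0,0,-1,0],[0,0,-4,0],[0,0,-8,0],[0,0,-12,0],[0,0,-16,0],[0,0,-17,0],[0,0,-17,0]])

```text
time: 54.1
tool_pos: [0.4208, -0.2893, 0.2432]
ee_rot: [3.142, -0.0, 0.018]
wrist_force: [0.1, -0.5, -3.1]
width: 0.0502
finger_force: 30.0
```

```bash
python3 - <<'E'
from h import *
shift([.5188,.0067,.0772],.019)
E
```

```text
shift [ 10.33 -29.42  16.6 ] turn -0.07 t 54.1 pos [ 0.4208 -0.2893  0.2432] rpy [ 3.142 -0.     0.018] F [ 0.1 -0.5 -3.1] w 0.0502 ff 30.0
```

>>> servo_tool(targets=[[1.3,-3.7,0,0],[2.9,-8.2,0,0],[4.5,-12.8,0,0],[6.1,-17.4,0,0],[7.7,-22,0,0],[9.2,-26.2,0,0],[10.25,-29.4,0,0],[10.25,-29.4,1,0]])

```text
time: 55.1
tool_pos: [0.5177, 0.0086, 0.231]
ee_rot: [-3.141, 0.003, 0.022]
wrist_force: [-0.2, 0.2, -2.3]
width: 0.0496
finger_force: 30.0
```

>>> servo_tool(targets=[[0,0,3,0],[0,0,7,0],[0,0,11,0],[0,0,13.8,0],[0,0,14.7,0],[0,0,14.8,0],[0,0,14.8,0],[0,0,14.8,0]])

```text
time: 56.1
tool_pos: [0.519, 0.0062, 0.087]
ee_rot: [3.141, -0.003, 0.018]
wrist_force: [-0.4, -0.9, -1.6]
width: 0.0498
finger_force: 30.0
```

```bash
python3 - <<'E'
from h import *
shift([.5180,.0067,.0772],.019)
E
```

```text
shift [-0.11 -0.05  0.98] turn -0.07 t 56.1 pos [0.519  0.0062 0.087 ] rpy [ 3.141e+00 -3.000e-03  1.800e-02] F [-0.4 -0.9 -1.6] w 0.0498 ff 30.0
```

>>> servo_tool(targets=[[0,0,0.3,0],[0,0,0.5,0],[0,0,0.65,0],[0,0,0.75,0],[0,0,0.82,0],[0,0,0.82,0],[0,0,0.82,0]])

```text
time: 56.98
tool_pos: [0.5181, 0.0064, 0.0775]
ee_rot: [3.141, -0.0, 0.018]
wrist_force: [-0.7, 0.8, -1.2]
width: 0.05
finger_force: 30.0
```

>>> servo_tool(targets=[[0,0,0.05,0],[0,0,0.05,0],[0,0,0.05,0]])

```text
time: 57.35
tool_pos: [0.5181, 0.0064, 0.0775]
ee_rot: [3.141, -0.0, 0.018]
wrist_force: [-3.2, 0.8, 4.9]
width: 0.0494
finger_force: 30.0
```

Contact. Release, rise and back off, then check.

>>> servo_tool(targets=[[0,0,0,0],[0,0,0,0],[0,0,0,0],[0,0,0,0],[0,0,0,0]], claw=0)

```text
time: 57.98
tool_pos: [0.5181, 0.0064, 0.0767]
ee_rot: [3.141, -0.0, 0.018]
wrist_force: [-0.1, 0.0, -0.2]
width: 0.0929
finger_force: 0.0
```

>>> servo_tool(targets=[[0,0,-1,0],[0,0,-4,0],[0,0,-8,0],[0,0,-12,0],[0,0,-16,0],[-3,5,-17,0],[-6,10,-17,0],[-9,15,-17,0]])

```text
time: 58.98
tool_pos: [0.43, -0.1464, 0.2481]
ee_rot: [3.14, -0.002, 0.019]
wrist_force: [0.5, -1.1, 0.4]
width: 0.0941
finger_force: 0.0
```

>>> servo_tool(targets=[[-2,5,0,0],[-4,10,0,0],[-5,14,0,0],[-5,14,0,0],[-5,14,0,0]])

```text
time: 59.6
tool_pos: [0.3834, -0.2856, 0.2473]
ee_rot: [-3.141, -0.001, 0.018]
wrist_force: [-0.4, -0.3, -0.9]
width: 0.094
finger_force: 0.0
```

```bash
python3 - <<'E'
from h import *
t=snapshot("top")[175:310,115:335];b=cv2.imread("pics/top0.png")[175:310,115:335]
s=snapshot("scene")[140:310,160:500]
v=np.vstack([cv2.resize(np.hstack([b,t]),(792,243)),cv2.resize(s,(700,350)) if 0 else cv2.copyMakeBorder(cv2.resize(s,(700,350)),0,0,0,92,0)])
cv2.imwrite("pics/end.png",v);print(get_obs()["time"])
E
```

```text
59.7
```

View pics/end.png

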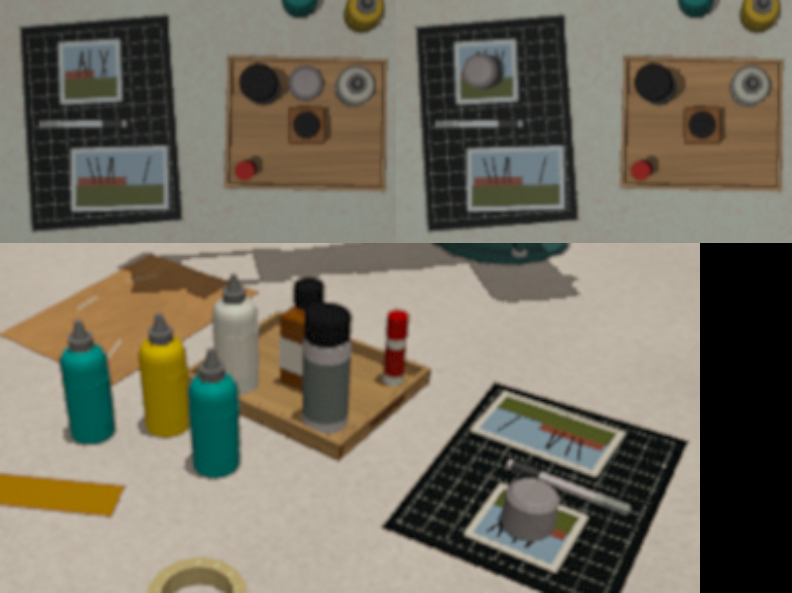

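The before/after views match. All three containers stand upright in their own places, at (652,83), (750,84) and (703,125) in the composite. The paperweight is flat on the middle of the square print at (482,70), and the glue stick and knife haven't moved.

```bash
python3 -c "
from bench import *
print(close_job())"
```

```text
the job is handed in; nothing more can be done
None
```

The job is handed in at about 60 s: in the final pictures the paperweight lies flat on the middle of the square print, all three containers are upright in their original tray places, and the glue stick and craft knife are untouched.

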